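Check a plate's glaze with the spring-tipped gauge

ROBOT

A 6-joint arm with a two-finger parallel gripper is mounted at the origin on the work surface; the furniture and walls round the work are solid. World frame = base frame: x ahead of the robot, y to its left, z up, the work surface at z = 0. Lengths are in mm, angles in rad, forces in N, time in s.
With the tool pointing down it reaches from about 200 to 875 mm from the base axis. Payload 3.4 kg.
Tool frame: the origin (TCP) lies at the very end of the fingers, on their centre line; the grasp point (between the pads) lies 19 mm behind it; z points along the fingers, y is the line along which they close (so a half turn about z gives the same grasp; the last joint's range is limited). The gripper opens to 94 mm and grips with 3 to 60 N. Pads are 16 mm wide; open, the fingers measure 119 mm over their backs; the gripper's body (75 mm by 177 mm) begins 78 mm behind the grasp point.
Start: joints at [-1.315, 0.276, 1.505, -0, 1.361, -0.121], TCP at [211.572, -534.702, 171.493] pointing down, gripper open.
Joint ranges: [-2.89, 2.89], [-0.75, 2.08], [0.22, 2.7], [-1.18, 4.32], [0.11, 2.71], [-2.7, 2.7]. Speed limits (rad/s): [2.57, 2.57, 3.14, 3.14, 3.14, 3.14].

INTERFACE

Orientations are given as a unit quaternion [w, x, y, z].
In Python, from plant import readout, optics, job gives the robot as it stands.
- The arm moves only by the tool jog_arm, never from a script. Its argument "increments" is a list of rows, each a list of 5 numbers: the shift along the tool's x, y, z in mm, then the turn about the tool's z in rad, then the closure, from 0 (fully open) to 1 (shut). A call has 1 to 12 rows; each row is the pose to reach, as a shift and turn from the pose commanded when the call began, along the tool's axes at that moment; what a row does not reach only later rows make up. A row lasts 1/10 s, in which the tool goes at most 50 mm and 8.59 degrees, less where a joint would pass 70% of its speed; a pose out of reach is approached as far as the arm can. A call with a gripper value outside its range is refused whole. The fingers move at their own pace and stop on an object; "grip_force" is the grip in N (left out, the last holds). Time passes only in rows, so rows that repeat a pose let the fingers close. It gives the time, the measured TCP pose, the force, the opening and the grip force at its end, in the units of the state.
- readout.read_state(): the state, without advancing time (a new reading comes with each control period).
- optics.capture(name): name is "scene" or "side" or "wrist"; returns (picture, depth): 480x640x3 uint8, red, green, blue; 480x640 float32, mm along the optical axis (not along the pixel's ray), 0 where there is no reading.
- optics.camera_params(name): a dict with "camera_matrix" (3x3 intrinsics, pixels), "origin" and "rotation" of the camera in the world. Camera axes: x right, y down, z forward; pixel columns grow to the right and rows downward; lengths in mm; the calibration is good to about 2 mm. A picture is of the moment at which its call begins: read the wrist's pose just before it. camera_params takes no time and is no camera call; for the wrist camera it gives the pose at the moment of the call.
- job.close_job(): hands the job in; it is judged then, once.
Trained networks look in the newest picture that a camera, given by its name, has taken for a name from the list of things; names that differ only in an ending like _2 or _b are one class to them, and where a whole thing is asked for, a point or a joint stands for the part that bears it (a point fixed in the world has none). Each returns a list of dicts, best first, with "confidence" (0 to 1); they miss things now and then, are a little off and sometimes report something else, mostly with a low value. They report only what shows in the picture. A call takes as long as a camera call.
- optics.spot_in(label, camera): "rect" ([centre column, centre row, width, height] as shares, 0 to 1, of the picture: columns of its width, rows of its height, round what is visible of it).
- optics.cut_out(label, camera): "region" (480x640 bool, what is visible of it) and "rect" ([centre column, centre row, width, height] as shares, 0 to 1, of the picture: columns of its width, rows of its height, round what is visible of it).
The state is a dict: "time_s": time; "q": joint angles; "qd": joint speeds; "tau": joint torques, N m; "ee_pos": TCP position; "tcp_rot": TCP orientation; "force": force on the tool from outside, world axes, zero at the start; "wrist_torque": the same for the moment, N m; "grip_width": finger opening in mm; "gripper_force": force on a finger pad.
Only numpy, scipy, OpenCV 4.12 (cv2) and the standard library are available. Lean on these libraries where they do the work, as an engineer would, in place of code of your own. Each camera call takes 0.05 s, during which the arm holds its last target. There are 200 camera calls.

TASK

The blue glaze gauge is locked in its grey stand: turn the stand's black clamp knob clockwise by about a quarter turn until the brass tongue is well clear of the gauge, then lift the gauge straight up out of the stand. Stand its orange spring tip on the red spot of the white plate, gauge upright, pressing only lightly so that the tip is pushed roughly half way in (the spring needs about 4 N). Finish there, still holding the gauge in the gripper with its tip on the spot; do not shove the plate or disturb the other tableware.

Things in the scene. Friction and masses are not known exactly. Their poses are not given: they have to be found in the camera images.
- stand: Grey gauge stand, fixed; base 110 (x) x 150 (y) mm. Origin: centre of its underside, on the table; z up. Its aluminium holder (66 x 66 mm, top 85 mm above the table, 21 mm vertical hole for the gauge's nose) is centred at (0, -30) mm; the clamp post stands at (0, +35) mm. It may be left or right; yaw varies.
- clamp (a joint): Clamp knob angle (rad) about its vertical post, 0 to 1.57. At 0 the grip bar and the brass tongue lie along the stand's y axis, tongue to -y over the gauge's collar (locked). Grows clockwise seen from above: the tongue swings to the stand's -x. Starts at 0 to 0.25; the gauge lifts out from about 0.6 on, well clear at 1.2. Stays where left (friction 0.04 N m).
- clamp_grip (a point): Middle of the black grip bar on top of the clamp knob, on the turning axis, 152 mm above the table. The bar is 12 mm thick, 46 mm long (along the tongue, red tick on the tongue side) and 28 mm high (z 138 to 166 mm). The tongue, 14 mm wide, reaches 50 mm from the axis at z 95 to 101 mm. The gauge's axis is 65 mm from this axis.
- gauge: Blue hand gauge, 0.16 kg, upright in the stand at the start. Origin: on its axis, underside of its dark collar (48 mm diameter, 8 mm thick), 85 mm above the table in the stand; z up along it. Square blue handle 22 x 22 mm, 8 to 88 mm above the origin, sides along x and y, display on -x: grip it there. Steel nose 14 mm diameter and the orange spring tip below.
- gauge_point (a point): Outer end of the orange spring tip (9 mm diameter, round end), on the gauge's axis, 60 mm below the gauge's origin when the tip is fully out.
- gauge_tip (a joint): How far (m) the spring tip is pushed in: 0 fully out, 0.012 fully in. Spring: about 1.2 N at the start of travel, 400 N/m, so 3.6 N at half travel.
- plate: White porcelain plate, loose, 0.62 kg, rounded square 263 mm across, 28 mm high with a raised rim; flat middle 8 mm above the table. Origin: centre of its underside; its yaw is arbitrary. The plate may be on the left or the right, the stand on the other side.
- spot (a point): Centre of the red round spot (24 mm diameter) on the plate's flat middle, 40 mm along the plate's +x axis from its centre, 8 mm above the table.
- wine_glass: Wine glass, 208 mm high, 82 mm diameter, bystander at the back. Origin: centre of its foot.
- tumbler: Water tumbler, 88 mm high, 73 mm diameter, bystander at the back. Origin: centre of its underside.
- pepper_mill: Wooden pepper mill, 191 mm high, 57 mm diameter, bystander at the back. Origin: centre of its underside.
- bottle: Swing-top water bottle, 274 mm high, 69 mm diameter, bystander at the back. Origin: centre of its underside.

How it is judged:
By the outcome, as a careful person would: the job done as asked, in the order asked, and still so for the second after the job is handed in, while the arm keeps its last pose, push and grip.
It also fails if it takes over 56 s, if anything falls off the work surface, if the arm or the gripper's body presses on something with over 40 N, if the wrist force passes 120 N, or if a joint passes its speed limit or range.

## Working session

There is one attempt and no reset: what is moved stays moved. The work goes in short steps, Python scripts to look and compute and a tool call to move; the robot and the scene stay as the last step left them, time stands still between calls to the robot, and variables do not carry over. Pictures are saved under pics/ and viewed, at most 10 in all, crops included, and the job is handed in when it is done.

Besides the shell and the picture viewer there is one more tool, called after "Emit:" as name(argument=value, ...), one argument or row to a line, values as JSON. jog_arm: Moves the arm, as the interface text tells. Its arguments: {"type":"object","properties":{"increments":{"type":"array","items":{"type":"array","items":{"type":"number"}}},"grip_force":{"type":"number"}},"required":["increments"]}

```bash
mkdir -p pics; cat > h.py <<'E'
import numpy as np, cv2
from plant import readout, optics, job
def snap(cam,name=None):
    p=optics.camera_params(cam); im,d=optics.capture(cam)
    if name: cv2.imwrite(f'pics/{name}.png',im[:,:,::-1])
    return im,d,p
def world(p,d,rows,cols):
    K=np.array(p['camera_matrix']);R=np.array(p['rotation']);o=np.array(p['origin'])
    z=d[rows,cols]; ok=z>0; z=z[ok]; r=rows[ok]; c=cols[ok]
    P=np.stack([(c-K[0,2])/K[0,0]*z,(r-K[1,2])/K[1,1]*z,z],1)
    return P@R.T+o
def pts(p,d,mask): 
    r,c=np.nonzero(mask); return world(p,d,r,c)
E
python3 - <<'E'
from h import *
s=readout.read_state(); print({k:np.round(s[k],3) for k in s})
for cam in ('scene','side'):
    im,d,p=snap(cam,cam+'0'); print(cam,np.round(p['origin']),np.round(p['rotation'],2).tolist())
    for l in ('stand','clamp','clamp_grip','gauge','plate','spot'):
        for q in optics.cut_out(l,cam)[:2]:
            P=pts(p,d,q['region'])
            if len(P)==0: continue
            print(l,round(q['confidence'],2),(np.array(q['rect'])*[640,480,640,480]).round(),len(P),'med',np.median(P,0).round(1),'lo',np.percentile(P,2,0).round(),'hi',np.percentile(P,98,0).round())
a=cv2.imread('pics/scene0.png')
E
```

```text
{'time_s': np.float64(0.0), 'q': array([-1.315,  0.277,  1.506,  0.   ,  1.361, -0.121]), 'qd': array([-0.001, -0.001, -0.   ,  0.   , -0.002, -0.001]), 'tau': array([-1.0000e-03, -4.0458e+01, -2.3723e+01,  7.0000e-02,  3.5000e-02,
       -0.0000e+00]), 'ee_pos': array([ 211.4  , -534.05 ,  170.624]), 'tcp_rot': array([-0.001,  0.982,  0.187, -0.   ]), 'force': array([-0.161, -0.303, -0.423]), 'wrist_torque': array([ 0.024,  0.001, -0.043]), 'gripper_force': np.float64(0.0), 'grip_width': np.float64(93.994)}
scene [ 60. 423. 998.] [0.14, -0.43, 0.84, -0.3]Traceback (most recent call last):
  File "<stdin>", line 7, in <module>
  File "h.py", line 13, in pts
    r,c=np.nonzero(mask); return world(p,d,r,c)
                                 ~~~~~^^^^^^^^^
  File "h.py", line 11, in world
    return P@R.T+o
           ~^~~~
ValueError: matmul: Input operand 1 has a mismatch in its core dimension 0, with gufunc signature (n?,k),(k,m?)->(n?,m?) (size 4 is different from 3)
```

View pics/scene0.png

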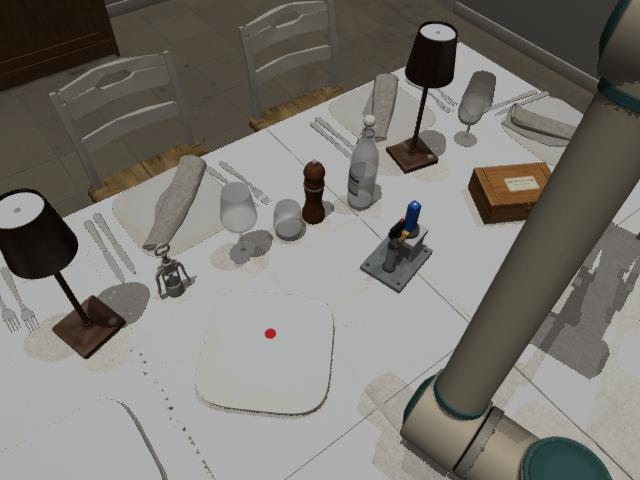

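The scene picture shows the stand at about (397,262), with the blue gauge at (412,217) and the black knob at (397,240). The plate is near (267,352) and its red spot at (270,333). The camera rotation comes as a quaternion, so I'll fix the helper.

```bash
sed -i "s/R=np.array(p\['rotation'\])/w=p['rotation'];R=Rot.from_quat([w[1],w[2],w[3],w[0]]).as_matrix()/; 1a from scipy.spatial.transform import Rotation as Rot" h.py
python3 - <<'E'
from h import *
for cam in ('scene','side'):
    im,d,p=snap(cam,cam+'0'); print(cam,np.round(p['origin']),np.round(p['camera_matrix'][0][0]))
    for l in ('stand','clamp','clamp_grip','gauge','plate','spot'):
        for q in optics.cut_out(l,cam)[:2]:
            P=pts(p,d,q['region'])
            if len(P)==0: continue
            print(l,round(q['confidence'],2),(np.array(q['rect'])*[640,480,640,480]).round(),len(P),'med',np.median(P,0).round(1),'lo',np.percentile(P,2,0).round(),'hi',np.percentile(P,98,0).round())
E
```

```text
scene [ 60. 423. 998.] 527.0
stand 0.89 [394. 255.  68.  75.] 2639 med [ 514.8 -164.9   15.5] lo [ 469. -257.    9.] hi [ 578. -112.  165.]
clamp 0.93 [401. 235.  17.  29.] 349 med [ 518.3 -152.4  139.4] lo [ 511. -198.   91.] hi [ 535. -132.  168.]
clamp_grip 0.59 [397. 234.  23.  35.] 377 med [ 518.8 -153.4  140. ] lo [ 511. -199.   95.] hi [ 535. -133.  168.]
clamp_grip 0.3 [411. 221.  16.  38.] 426 med [ 530.5 -209.9  130.9] lo [ 517. -232.   88.] hi [ 546. -204.  175.]
gauge 0.78 [411. 225.  18.  46.] 444 med [ 530.1 -211.1  130.8] lo [ 517. -237.   85.] hi [ 547. -204.  175.]
plate 0.67 [264. 350. 139. 122.] 14453 med [506.6 190.8  13.1] lo [370.  50.   6.] hi [649. 327.  26.]
spot 0.57 [267. 352. 135. 124.] 14452 med [506.5 190.9  13.1] lo [370.  50.   5.] hi [649. 326.  26.]
side [ 643. -744.  798.] 558.0
stand 0.94 [280. 330.  76. 134.] 4454 med [ 532.6 -226.3   14.3] lo [ 473. -269.    8.] hi [ 593. -118.  164.]
clamp 0.67 [272. 285.  17.  45.] 346 med [ 523.5 -161.7  159.6] lo [ 511. -179.  102.] hi [ 533. -138.  167.]
clamp 0.22 [281. 330.  78. 136.] 4493 med [ 534.2 -225.9   14.2] lo [ 472. -268.    5.] hi [ 594. -116.  164.]
clamp_grip 0.93 [270. 282.  14.  41.] 321 med [ 523.5 -162.1  160.9] lo [ 512. -179.  103.] hi [ 532. -137.  167.]
gauge 0.77 [282. 323.  32.  50.] 1077 med [ 541.1 -228.2  113.5] lo [ 519. -241.   87.] hi [ 561. -203.  174.]
plate 0.75 [293. 204. 150.  94.] 9074 med [509.6 188.1  12.3] lo [371.  47.   5.] hi [650. 326.  26.]
spot 0.95 [292. 208. 149.  94.] 9094 med [509.6 188.1  12.3] lo [371.  47.   4.] hi [649. 326.  26.]
```

View pics/side0.png

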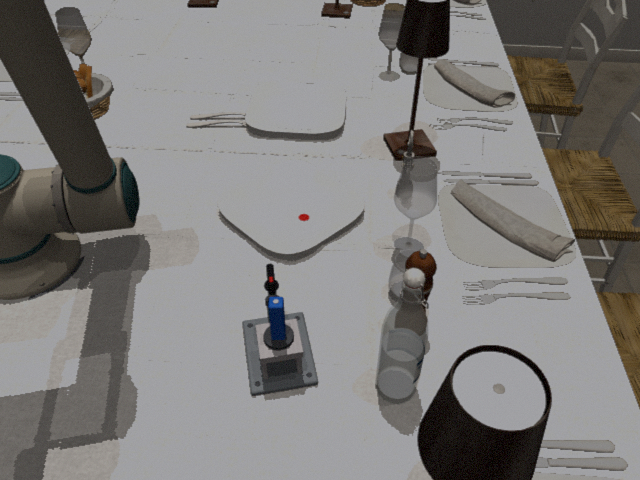

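The side view shows the knob at (270,280), gauge handle at (277,317), stand base at (279,353) and red spot at (304,217). Next I'll measure these precisely with colour and depth.

```bash
cat > m.py <<'E'
from h import *
def show(n,P): 
    if len(P)<3: print(n,len(P)); return
    r=cv2.minAreaRect(P[:,:2].astype(np.float32)); print(n,len(P),'mean',P.mean(0).round(1),'rect c',np.round(r[0],1),'size',np.round(r[1],1),'ang',round(r[2],1))
for cam in ('scene','side'):
    im,d,p=snap(cam); I=im.astype(int); r,g,b=I[...,0],I[...,1],I[...,2]
    print(cam); M={}
    red=(r>150)&(g<70)&(b<70); P=pts(p,d,red); show('spot',P[(P[:,2]<20)&(P[:,1]>0)])
    show('redtick',P[(P[:,2]>100)&(P[:,1]<0)])
    al=pts(p,d,d>0); box=(abs(al[:,0]-520)<90)&(abs(al[:,1]+180)<110); al=al[box]
    def z(lo,hi): return al[(al[:,2]>lo)&(al[:,2]<hi)]
    show('base',z(6,18)); show('holder',z(80,88))
    blue=pts(p,d,(b>90)&(r<80)&(b>g+40)); blue=blue[(blue[:,1]<-100)&(abs(blue[:,0]-530)<60)]
    show('blue',blue); show('bluetop',blue[blue[:,2]>169])
    gr=al[(al[:,2]>163)&(al[:,2]<169)]; show('griptop',gr[np.linalg.norm(gr[:,:2]-[522,-155],axis=1)<32])
    br=pts(p,d,(r>g+25)&(g>b+20)); br=br[(br[:,2]>92)&(br[:,2]<104)&(br[:,1]<-100)&(abs(br[:,0]-520)<60)]; show('brass',br)
E
python3 m.py
```

```text
scene
spot 77 mean [540.5 159.5   8.4] rect c [540.7 159.6] size [21.1 19.7] ang 57.5
redtick 4 mean [ 524.7 -169.5  167.4] rect c [ 524.8 -168.8] size [1.4 6.6] ang 10.0
base 1703 mean [ 517.7 -171.3   13.5] rect c [ 516.2 -179.4] size [214.5 152.9] ang 89.1
holder 243 mean [ 518.4 -212.6   84.5] rect c [ 533.8 -197.8] size [ 67.3 113. ] ang 14.2
blue 54 mean [ 537.8 -216.   172.6] rect c [ 538.8 -216.7] size [20.1 21. ] ang 18.5
bluetop 52 mean [ 538.  -215.6  172.7] rect c [ 538.8 -216.7] size [20.1 21. ] ang 18.5
griptop 84 mean [ 521.1 -153.8  165.8] rect c [ 521.2 -153.7] size [11.1 46.8] ang 14.4
brass 25 mean [ 529.3 -195.4  100.3] rect c [ 527.7 -190.4] size [12.4 28.1] ang 18.9
side
spot 42 mean [540.4 161.    8.2] rect c [541.6 160.7] size [18.6 19.1] ang 50.5
redtick 7 mean [ 524.9 -167.7  165.9] rect c [ 524.8 -167.3] size [1.6 8.2] ang 8.1
base 2930 mean [ 533.9 -211.5   13.1] rect c [ 533.  -194.8] size [110.  162.3] ang 15.5
holder 841 mean [ 540.7 -225.9   84.4] rect c [ 535.7 -204.4] size [66.  98.4] ang 15.6
blue 127 mean [ 539.8 -219.6  172.2] rect c [ 539.8 -218.7] size [20.2 22.1] ang 0.8
bluetop 127 mean [ 539.8 -219.6  172.2] rect c [ 539.8 -218.7] size [20.2 22.1] ang 0.8
griptop 138 mean [ 522.5 -157.7  165. ] rect c [ 522.3 -156.8] size [11.5 44.6] ang 11.2
brass 0
```

```bash
cat >> h.py <<'E'
def to(target,yaw_y_deg,s=None):
    "shift in tool axes and turn to bring TCP to target with tool y at world angle (mod 180)"
    s=s or readout.read_state(); w=s['tcp_rot']; R=Rot.from_quat([w[1],w[2],w[3],w[0]]).as_matrix()
    a=np.degrees(np.arctan2(R[1,1],R[0,1])); t=a-yaw_y_deg; t=(t+90)%180-90
    return (R.T@(np.array(target)-s['ee_pos'])).round(1), round(np.radians(t),3), 'tooly',round(a,1),'z',R[:,2].round(4), 'q',np.round(s['q'],2),'t',round(float(s['time_s']),2)
E
python3 - <<'E'
from h import *
for cam in ('scene','side'):
    im,d,p=snap(cam)
    for l in ('bottle','wine_glass','pepper_mill','tumbler'):
        for q in optics.cut_out(l,cam)[:1]:
            P=pts(p,d,q['region']); print(cam,l,round(q['confidence'],2),np.median(P,0).round(),np.percentile(P,5,0).round(),np.percentile(P,95,0).round())
print(to([521.7,-155.5,230],12.8)); print(to([521.7,-155.5,142],12.8))
E
```

```text
scene bottle 0.57 [ 713. -223.  141.] [ 696. -250.   20.] [ 739. -206.  262.]
scene wine_glass 0.65 [753.  94. 157.] [725.  60.   1.] [799. 125. 203.]
scene pepper_mill 0.83 [ 743. -101.  110.] [ 734. -124.   15.] [766. -88. 177.]
scene tumbler 0.81 [743. -30.  55.] [720. -65.  17.] [788.   0.  86.]
side bottle 0.87 [ 726. -263.  153.] [ 699. -273.   22.] [ 754. -242.  266.]
side wine_glass 0.95 [760.  69. 164.] [729.  52.   3.] [790. 124. 204.]
side pepper_mill 0.68 [ 766. -124.  169.] [ 739. -135.  102.] [ 782. -104.  187.]
side tumbler 0.79 [733. -46.  60.] [721. -65.  18.] [752.   1.  87.]
(array([ 427.9, -238.5,  -58.5]), np.float64(-1.417), 'tooly', np.float64(-68.4), 'z', array([ 0.e+00, -1.e-04, -1.e+00]), 'q', array([-1.32,  0.28,  1.5 ,  0.  ,  1.36, -0.12]), 't', 1.4)
(array([ 427.9, -238.5,   29.5]), np.float64(-1.417), 'tooly', np.float64(-68.4), 'z', array([ 0.e+00, -1.e-04, -1.e+00]), 'q', array([-1.32,  0.28,  1.5 ,  0.  ,  1.36, -0.12]), 't', 1.4)
```

Emit:
jog_arm(
  increments=[
    [0,0,-50,0,0],
    [40,-20,-59,-0.15,0],
    [80,-45,-59,-0.3,0],
    [120,-67,-59,-0.45,0],
    [160,-90,-59,-0.6,0],
    [205,-115,-59,-0.75,0],
    [250,-140,-59,-0.9,0],
    [295,-165,-59,-1.05,0],
    [340,-190,-59,-1.2,0],
    [385,-215,-59,-1.35,0],
    [428,-238.5,-59,-1.417,0.4],
    [428,-238.5,-59,-1.417,0.4],
  ],
)

```text
time_s: 2.6
ee_pos: [524.7, -150.9, 230.3]
tcp_rot: [-0.0, 0.621, 0.783, 0.001]
force: [-0.8, -0.3, -0.7]
grip_width: 81.4
gripper_force: 0.0
```

```bash
python3 - <<'E'
from h import *
s=readout.read_state();print(s['grip_width'],s['ee_pos'].round(1)); print(to([521.7,-155.5,142],12.8,s))
im,d,p=snap('wrist','w1')
I=im.astype(int); r,g,b=I[...,0],I[...,1],I[...,2]
al=pts(p,d,d>0)
m=(al[:,2]>160)&(al[:,2]<170)&(np.linalg.norm(al[:,:2]-[522,-155],axis=1)<32); Q=al[m]
if len(Q)>5: print('grip',len(Q),Q.mean(0).round(1),cv2.minAreaRect(Q[:,:2].astype(np.float32)))
P=pts(p,d,(b>90)&(r<80)&(b>g+40)); P=P[P[:,2]>168]
if len(P)>5: print('blue',len(P),P.mean(0).round(1),cv2.minAreaRect(P[:,:2].astype(np.float32)))
E
```

```text
81.38831580158948 [ 524.7 -150.9  230.3]
(array([-3.9, -4.1, 88.3]), np.float64(0.006), 'tooly', np.float64(13.2), 'z', array([ 0.0018,  0.0022, -1.    ]), 'q', array([-0.41,  0.2 ,  1.46,  0.  ,  1.48, -0.64]), 't', 2.6)
grip 741 [ 522.5 -154.3  165.1] ((522.6031494140625, -154.89724731445312), (11.815431594848633, 45.27792739868164), 12.712644577026367)
blue 358 [ 539.7 -217.1  172.8] ((539.898681640625, -217.24273681640625), (18.874019622802734, 18.849233627319336), 7.394969940185547)
```

View pics/w1.png

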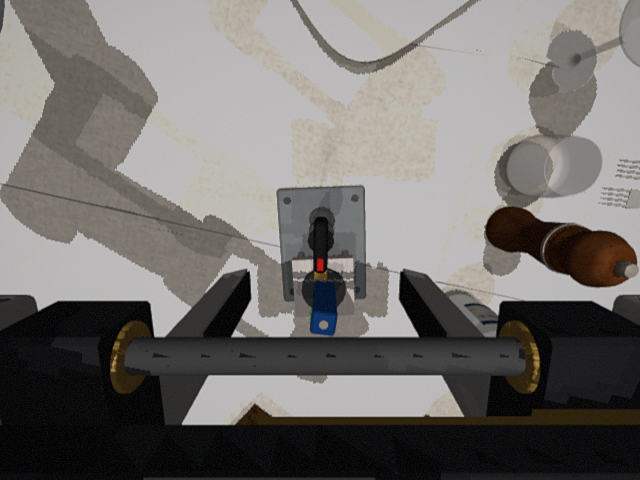

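Wrist view: black grip bar with red tick at (320,240) between the fingers, gauge at (323,305). It agrees with the other measurements. Descending over the bar.

Emit:
jog_arm(
  increments=[
    [0,0,0,0,0.4],
    [0,0,0,0,0.4],
    [0,0,40,0,0.4],
    [0,0,70,0,0.4],
    [0,0,70,0,0.4],
    [0,0,70,0,0.4],
    [0,0,70,0,0.4],
  ],
)

```text
time_s: 3.35
ee_pos: [522.7, -156.9, 162.4]
tcp_rot: [0.002, 0.625, 0.781, 0.0]
force: [0.4, -0.3, 0.5]
grip_width: 56.4
gripper_force: 0.0
```

```bash
python3 - <<'E'
from h import *
s=readout.read_state();print(s['grip_width'],s['ee_pos'].round(1),s['force'].round(1)); print(to([522.3,-155,141],12.8,s))
E
```

```text
56.39252296567678 [ 522.7 -156.9  162.4] [ 0.4 -0.3  0.5]
(array([ 1.9, -0.1, 21.4]), np.float64(-0.002), 'tooly', np.float64(12.7), 'z', array([ 0.0031, -0.0016, -1.    ]), 'q', array([-0.42,  0.24,  1.59, -0.  ,  1.32, -0.64]), 't', 3.35)
```

Emit:
jog_arm(
  increments=[
    [2,0,21,0,0.4],
    [2,0,21,0,0.6],
    [2,0,21,0,0.8],
    [2,0,21,0,1],
    [2,0,21,0,1],
    [2,0,21,0,1],
    [2,0,21,0,1],
    [2,0,21,0,1],
    [2,0,21,0,1],
  ],
  grip_force=12,
)

```text
time_s: 4.25
ee_pos: [521.3, -153.5, 139.4]
tcp_rot: [-0.0, 0.624, 0.781, -0.0]
force: [-0.3, -0.5, 0.2]
grip_width: 0.4
gripper_force: 0.0
```

The fingers closed to 0.4 mm, so the bar isn't between them. Looking.

```bash
python3 - <<'E'
from h import *
s=readout.read_state();print(s['grip_width'],s['gripper_force'],s['ee_pos'].round(1))
im,d,p=snap('side'); a=cv2.resize(im[220:400,180:380,::-1],None,fx=3,fy=3)
im,d,p=snap('wrist'); b=cv2.resize(im[100:400,160:480,::-1],None,fx=1,fy=1)
b=cv2.resize(im[180:420,220:420,::-1],(450,540)); a=a[:,130:480]
cv2.imwrite('pics/c2.png',np.hstack([a,b]))
E
```

```text
0.42864718261652834 0.0 [ 521.3 -153.5  139.4]
```

View pics/c2.png

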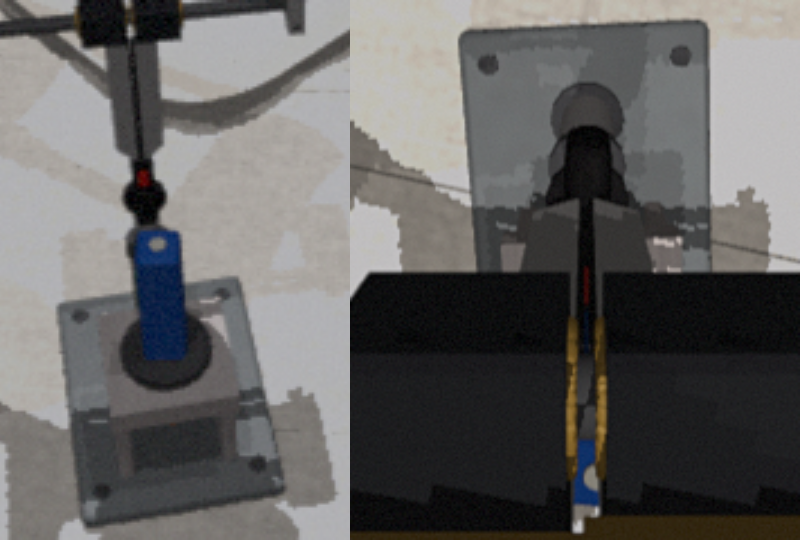

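```bash
python3 - <<'E'
from h import *
def proj(p,X):
    w=p['rotation'];R=Rot.from_quat([w[1],w[2],w[3],w[0]]).as_matrix(); c=R.T@(np.array(X)-p['origin']); k=np.array(p['camera_matrix'])@c; return (k[:2]/k[2]).round(1), round(c[2])
s=readout.read_state()
for cam in ('side','scene'):
    im,d,p=snap(cam)
    print(cam,'tcp',proj(p,s['ee_pos']),'bar top',proj(p,[522.3,-155,166]),'bar bot',proj(p,[522.3,-155,138]),'tick end',proj(p,[527.5,-177,166]))
    al=pts(p,d,d>0); m=np.linalg.norm(al[:,:2]-[522,-155],axis=1)<45; al=al[m]
    for lo in range(90,260,10):
        Q=al[(al[:,2]>=lo)&(al[:,2]<lo+10)]
        if len(Q)>3: print(lo,len(Q),Q.min(0).round(),Q.max(0).round())
E
```

```text
side tcp (array([270.6, 283.1]), 884) bar top (array([270. , 272.3]), 865) bar bot (array([271.1, 284.4]), 884) tick end (array([271.4, 283. ]), 849)
90 9 [ 510. -167.   92.] [ 515. -153.  100.]
100 26 [ 510. -167.  101.] [ 530. -147.  109.]
110 18 [ 517. -163.  112.] [ 529. -153.  120.]
120 7 [ 517. -163.  120.] [ 528. -158.  122.]
130 54 [ 512. -177.  133.] [ 534. -146.  140.]
140 41 [ 511. -180.  140.] [ 533. -152.  150.]
150 31 [ 521. -179.  150.] [ 532. -174.  160.]
160 104 [ 516. -179.  161.] [ 531. -139.  168.]
170 26 [ 515. -166.  172.] [ 531. -160.  180.]
180 75 [ 512. -167.  180.] [ 535. -153.  190.]
190 76 [ 511. -167.  190.] [ 535. -159.  200.]
200 80 [ 512. -167.  200.] [ 535. -150.  210.]
210 83 [ 512. -168.  210.] [ 535. -158.  220.]
220 86 [ 511. -167.  220.] [ 536. -148.  230.]
230 81 [ 512. -167.  230.] [ 536. -155.  240.]
240 96 [ 511. -167.  240.] [ 535. -148.  250.]
250 27 [ 512. -168.  250.] [ 535. -160.  254.]
scene tcp (array([395.5, 232.7]), 1118) bar top (array([397.5, 223.9]), 1099) bar bot (array([395.7, 232.5]), 1121) tick end (array([403.6, 217.8]), 1110)
90 45 [ 509. -198.   91.] [ 537. -141.  100.]
100 96 [ 509. -197.  100.] [ 535. -141.  109.]
110 20 [ 515. -158.  111.] [ 526. -147.  120.]
120 12 [ 515. -155.  120.] [ 522. -148.  127.]
130 21 [ 510. -166.  135.] [ 518. -146.  140.]
140 42 [ 509. -177.  140.] [ 522. -132.  150.]
150 42 [ 512. -174.  150.] [ 523. -132.  160.]
160 60 [ 512. -176.  160.] [ 526. -132.  169.]
170 14 [ 514. -148.  173.] [ 527. -143.  179.]
180 43 [ 507. -166.  180.] [ 531. -142.  190.]
190 48 [ 507. -163.  190.] [ 532. -141.  200.]
200 46 [ 508. -165.  200.] [ 531. -141.  210.]
210 55 [ 507. -165.  210.] [ 530. -140.  220.]
220 54 [ 507. -166.  220.] [ 532. -140.  230.]
230 50 [ 507. -164.  230.] [ 532. -142.  240.]
240 47 [ 507. -164.  241.] [ 533. -141.  250.]
```

The depth data puts the finger ends near z ≈ 172, above the bar top (166). The reported TCP z is 139, so the fingers really end about 33 mm higher than reported. I'll open the gripper and measure the tips directly.

Emit:
jog_arm(
  increments=[
    [0,0,0,0,0.4],
    [0,0,0,0,0.4],
    [0,0,0,0,0.4],
    [0,0,0,0,0.4],
    [0,0,0,0,0.4],
  ],
)

```text
time_s: 4.95
ee_pos: [521.4, -153.5, 139.5]
tcp_rot: [0.0, 0.624, 0.781, -0.0]
force: [-0.4, -0.3, -0.2]
grip_width: 36.8
gripper_force: 0.0
```

```bash
python3 - <<'E'
from h import *
s=readout.read_state();print(s['grip_width'],s['ee_pos'].round(1),np.round(s['q'],4).tolist())
u=np.array([np.cos(np.radians(12.8)),np.sin(np.radians(12.8))])
for cam in ('side','scene'):
    im,d,p=snap(cam,cam+'3')
    al=pts(p,d,d>0); r=al[:,:2]-s['ee_pos'][:2]; t=r@u; n=r@np.array([-u[1],u[0]])
    for sg in (-1,1):
        m=(sg*t>20)&(sg*t<50)&(abs(n)<20)&(al[:,2]>105); Q=al[m]; 
        print(cam,sg,len(Q),'zmin',np.sort(Q[:,2])[:12].round(1).tolist(),'t',t[m].min().round(1),t[m].max().round(1),'n',n[m].min().round(1),n[m].max().round(1))
cv2.imwrite('pics/s3.png',cv2.resize(cv2.imread('pics/side3.png')[160:340,170:370],None,fx=3,fy=3))
E
```

```text
36.79431656523197 [ 521.4 -153.5  139.5] [-0.4144, 0.2489, 1.6249, -0.0001, 1.2678, -0.6373]
side -1 1148 zmin [174.6, 174.8, 175.1, 176.5, 177.1, 177.2, 178.1, 178.1, 179.3, 180.2, 180.4, 180.5] t -49.9 -20.0 n -20.0 19.1
side 1 2056 zmin [174.7, 175.7, 175.8, 176.4, 176.8, 177.2, 177.4, 178.5, 179.5, 179.9, 180.0, 180.2] t 20.0 49.9 n -20.0 19.9
scene -1 1965 zmin [171.8, 176.0, 176.7, 177.8, 178.5, 179.1, 179.9, 181.9, 182.1, 184.4, 185.1, 185.4] t -50.0 -20.1 n -20.0 20.0
scene 1 490 zmin [175.5, 175.8, 176.0, 176.2, 176.4, 177.3, 177.6, 177.7, 178.0, 178.5, 178.5, 179.0] t 20.0 49.7 n -19.4 20.0
```

View pics/s3.png

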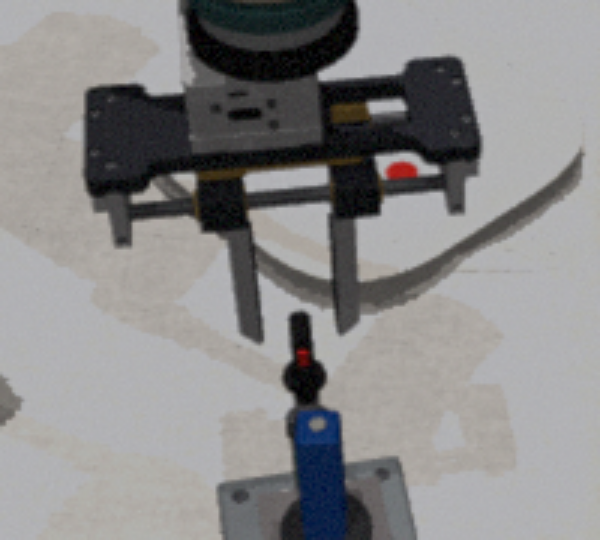

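The picture confirms it: the open fingers end at (250,335) and (345,330), above the bar at (300,325), at a real z of about 174. I'll treat the true tip as reported z + 35 mm and go down 33 mm more.

Emit:
jog_arm(
  increments=[
    [0,-0.5,15,0,0.4],
    [0,-0.5,33,0,0.4],
    [0,-0.5,33,0,0.4],
    [0,-0.5,33,0,0.7],
    [0,-0.5,33,0,0.9],
    [0,-0.5,33,0,1],
    [0,-0.5,33,0,1],
    [0,-0.5,33,0,1],
    [0,-0.5,33,0,1],
  ],
  grip_force=12,
)

```text
time_s: 5.95
ee_pos: [521.6, -153.5, 106.8]
tcp_rot: [0.001, 0.624, 0.781, 0.001]
force: [6.8, 3.8, -3.5]
grip_width: 11.9
gripper_force: 7.8
```

Emit:
jog_arm(
  increments=[
    [0,0,0,0.12,1],
    [0,0,0,0.24,1],
    [0,0,0,0.36,1],
    [0,0,0,0.48,1],
    [0,0,0,0.6,1],
    [0,0,0,0.72,1],
    [0,0,0,0.84,1],
    [0,0,0,0.96,1],
    [0,0,0,1.08,1],
    [0,0,0,1.2,1],
    [0,0,0,1.32,1],
    [0,0,0,1.4,1],
  ],
)

```text
time_s: 7.15
ee_pos: [523.6, -154.4, 106.8]
tcp_rot: [0.001, 0.981, 0.194, 0.002]
force: [5.1, -1.5, -3.2]
grip_width: 12.2
gripper_force: 12.0
```

Emit:
jog_arm(
  increments=[
    [0,0,0,0,1],
    [0,0,0,0,1],
    [0,0,0,0,0.7],
    [0,0,0,0,0.7],
    [0,0,0,0,0.7],
    [0,0,-20,0,0.7],
    [0,0,-60,0,0.7],
    [0,0,-100,0,0.7],
    [0,0,-100,0,0.7],
    [0,0,-100,0,0.7],
  ],
)

```text
time_s: 8.15
ee_pos: [521.0, -153.7, 207.3]
tcp_rot: [0.001, 0.981, 0.196, 0.001]
force: [0.0, 0.5, -0.4]
grip_width: 28.2
gripper_force: 0.0
```

```bash
python3 - <<'E'
from h import *
s=readout.read_state();print(s['grip_width'],s['ee_pos'].round(1),s['force'].round(1)); print(to([539.7,-217.3,180],15.8,s))
im,d,p=snap('wrist')
al=pts(p,d,d>0)
print('wrist cam',np.round(p['origin']))
for dz in (0,35):
  m=(al[:,2]>160)&(al[:,2]<170)&(np.linalg.norm(al[:,:2]-[522,-155],axis=1)<32); Q=al[m]
if len(Q)>5: print('grip',len(Q),Q.mean(0).round(1),cv2.minAreaRect(Q[:,:2].astype(np.float32)))
E
python3 m.py
```

```text
28.16485555638008 [ 521.  -153.7  207.3] [ 0.   0.5 -0.4]
(array([-7.1, 65.9, 27.3]), np.float64(-1.453), 'tooly', np.float64(-67.4), 'z', array([ 1.4e-03, -8.0e-04, -1.0e+00]), 'q', array([-0.41,  0.21,  1.51, -0.  ,  1.42,  0.76]), 't', 8.15)
wrist cam [ 581. -129.  420.]
grip 895 [ 523.6 -154.6  165. ] ((523.1513671875, -154.84939575195312), (44.86956787109375, 11.760519981384277), 22.582386016845703)
scene
spot 75 mean [540.4 160.    8.8] rect c [540.2 160.7] size [20.1 20.5] ang 19.0
redtick 0
base 1648 mean [ 517.  -169.    13.5] rect c [ 523.5 -180.5] size [157.4 215.1] ang 0.8
holder 278 mean [ 523.6 -213.    84.4] rect c [ 533.1 -197.7] size [ 68.2 111. ] ang 17.0
blue 18 mean [ 541.4 -215.2  173. ] rect c [ 541.2 -218.7] size [21.6 13.6] ang 62.7
bluetop 18 mean [ 541.4 -215.2  173. ] rect c [ 541.2 -218.7] size [21.6 13.6] ang 62.7
griptop 94 mean [ 521.1 -153.8  165.2] rect c [ 521.8 -153.9] size [44.2 13.2] ang 22.2
brass 2
side
spot 38 mean [542.8 160.4   7.8] rect c [542.9 160.9] size [21.6 15.3] ang 73.9
redtick 0
base 2938 mean [ 533.8 -211.6   13.1] rect c [ 533.5 -196.4] size [110.  165.7] ang 15.4
holder 852 mean [ 540.8 -226.2   84.4] rect c [ 535.8 -205. ] size [65.9 97. ] ang 15.4
blue 48 mean [ 544.1 -218.8  172.1] rect c [ 541.5 -218.8] size [14. 21.] ang 0.7
bluetop 48 mean [ 544.1 -218.8  172.1] rect c [ 541.5 -218.8] size [14. 21.] ang 0.7
griptop 149 mean [ 522.2 -157.   165.1] rect c [ 521.9 -156.3] size [44.2 12.3] ang 20.7
brass 11 mean [ 492.3 -167.9   99.9] rect c [ 494.4 -168.3] size [35.2 10.3] ang 26.6
```

The bar is now at about 22° with the brass tongue on the stand's −x side, so the clamp is at about 1.46 rad. Next, over the gauge.

Emit:
jog_arm(
  increments=[
    [-1,7,0,-0.15,0.5],
    [-2,14,0,-0.3,0.4],
    [-3,21,0,-0.45,0.4],
    [-3,28,0,-0.6,0.4],
    [-4,35,0,-0.75,0.4],
    [-5,42,0,-0.9,0.4],
    [-5,50,0,-1.05,0.4],
    [-6,58,0,-1.2,0.4],
    [-7,66,0,-1.35,0.4],
    [-7,66,0,-1.453,0.4],
    [-7,66,0,-1.453,0.4],
    [-7,66,0,-1.453,0.4],
  ],
)

```text
time_s: 9.5
ee_pos: [539.1, -216.9, 205.3]
tcp_rot: [-0.001, 0.604, 0.797, -0.0]
force: [0.1, 0.9, 0.0]
grip_width: 56.2
gripper_force: 0.0
```

```bash
python3 - <<'E'
from h import *
im,d,p=snap('wrist','w4')
I=im.astype(int); r,g,b=I[...,0],I[...,1],I[...,2]
P=pts(p,d,(b>90)&(r<90)&(b>g+40)); P=P[P[:,2]>168]
print('blue',len(P),P.mean(0).round(1),cv2.minAreaRect(P[:,:2].astype(np.float32)) if len(P)>3 else '')
s=readout.read_state();print(s['grip_width'],s['ee_pos'].round(1)); print(to([539.7,-217.3,81],15.8,s))
E
```

```text
blue 670 [ 539.7 -216.9  172.5] ((539.8936157226562, -217.43209838867188), (21.088884353637695, 20.66547393798828), 4.3115315437316895)
56.38089965658143 [ 539.3 -216.9  205.6]
(array([ -0.6,   0.5, 124.6]), np.float64(-0.002), 'tooly', np.float64(15.7), 'z', array([-1.5e-03,  8.0e-04, -1.0e+00]), 'q', array([-0.5 ,  0.27,  1.43, -0.  ,  1.44, -0.78]), 't', 9.55)
```

View pics/w4.png

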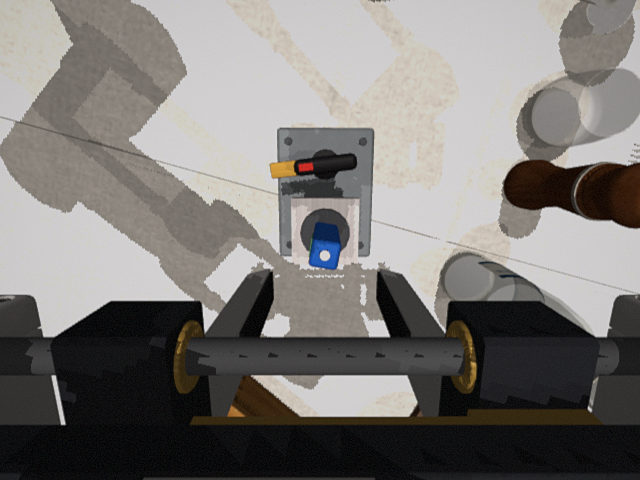

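Wrist view: the tongue at (285,170) is well clear of the collar. The handle top at (325,255) is turned about 8° clockwise to the fingers, so I'll turn to match, then go down.

Emit:
jog_arm(
  increments=[
    [-0.5,0.5,0,0.14,0.4],
    [-0.5,0.5,30,0.14,0.4],
    [-0.5,0.5,70,0.14,0.4],
    [-0.5,0.5,105,0.14,0.4],
    [-0.5,0.5,124,0.14,0.4],
    [-0.5,0.5,124,0.14,0.4],
    [-0.5,0.5,124,0.14,0.4],
    [-0.5,0.5,124,0.14,0.6],
    [-0.5,0.5,124,0.14,0.8],
    [-0.5,0.5,124,0.14,1],
    [-0.5,0.5,124,0.14,1],
    [-0.5,0.5,124,0.14,1],
  ],
  grip_force=25,
)

```text
time_s: 10.75
ee_pos: [540.1, -217.8, 82.9]
tcp_rot: [0.0, 0.657, 0.754, -0.0]
force: [-1.9, -1.0, 2.7]
grip_width: 22.0
gripper_force: 24.8
```

Emit:
jog_arm(
  increments=[
    [0,0,0,0,1],
    [0,0,0,0,1],
    [0,0,0,0,1],
    [0,0,0,0,1],
  ],
)

```text
time_s: 11.15
ee_pos: [540.1, -217.8, 82.9]
tcp_rot: [0.0, 0.657, 0.754, -0.0]
force: [-2.9, -0.7, 5.2]
grip_width: 22.1
gripper_force: 24.8
```

Emit:
jog_arm(
  increments=[
    [0,0,-8,0,1],
    [0,0,-16,0,1],
    [0,0,-26,0,1],
    [0,0,-38,0,1],
    [0,0,-52,0,1],
    [0,0,-68,0,1],
    [0,0,-88,0,1],
    [0,0,-110,0,1],
    [0,0,-135,0,1],
    [0,0,-165,0,1],
    [0,0,-165,0,1],
    [0,0,-165,0,1],
  ],
)

```text
time_s: 12.35
ee_pos: [540.4, -217.6, 247.7]
tcp_rot: [0.001, 0.657, 0.754, 0.0]
force: [0.5, 0.4, -2.1]
grip_width: 21.6
gripper_force: 24.8
```

```bash
cat > g.py <<'E'
from h import *
s=readout.read_state();print('w',s['grip_width'],'ee',s['ee_pos'].round(1),'F',s['force'].round(1))
for cam in ('side','scene'):
    im,d,p=snap(cam); I=im.astype(int); r,g,b=I[...,0],I[...,1],I[...,2]
    A=pts(p,d,d>0); L=np.linalg.norm(A[:,:2]-s['ee_pos'][:2],axis=1)<32; 
    O=pts(p,d,(r>150)&(g>60)&(g<170)&(b<90)); O=O[np.linalg.norm(O[:,:2]-s['ee_pos'][:2],axis=1)<25]
    print(cam,'orange',len(O),O.mean(0).round(1) if len(O) else '',O[:,2].min().round(1) if len(O) else '')
    B=pts(p,d,(b>90)&(r<80)&(b>g+40)); B=B[np.linalg.norm(B[:,:2]-s['ee_pos'][:2],axis=1)<30]
    if len(B): print(' blue z',B[:,2].min().round(1),B[:,2].max().round(1))
    h=A[L]
    z0=s['ee_pos'][2]
    for lo in np.arange(z0-60,z0+40,8):
        Q=h[(h[:,2]>=lo)&(h[:,2]<lo+8)]
        if len(Q)>2: print('  ',round(lo),len(Q),Q[:,:2].min(0).round(),Q[:,:2].max(0).round())
E
python3 g.py; python3 -c "
from h import *
print(to([541,160.3,243],21))"
```

```text
w 21.578806205981955 ee [ 540.4 -217.6  247.7] F [ 0.5  0.4 -2.1]
side orange 0  
 blue z 336.0 338.7
   188 9 [ 538. -222.] [ 545. -219.]
   196 26 [ 536. -223.] [ 545. -218.]
   204 25 [ 537. -223.] [ 545. -218.]
   212 22 [ 535. -226.] [ 547. -218.]
   220 40 [ 535. -227.] [ 547. -217.]
   228 16 [ 536. -226.] [ 546. -221.]
   244 28 [ 524. -241.] [ 562. -226.]
   252 501 [ 517. -243.] [ 564. -198.]
   260 61 [ 532. -235.] [ 562. -212.]
   268 76 [ 530. -231.] [ 552. -225.]
   276 77 [ 526. -232.] [ 556. -223.]
   284 139 [ 519. -232.] [ 563. -223.]
scene orange 0  
 blue z 335.1 338.9
   188 5 [ 537. -215.] [ 542. -213.]
   196 11 [ 534. -219.] [ 542. -212.]
   204 12 [ 534. -216.] [ 541. -211.]
   212 13 [ 533. -221.] [ 542. -210.]
   220 21 [ 532. -219.] [ 545. -209.]
   228 8 [ 532. -216.] [ 542. -209.]
   244 19 [ 517. -222.] [ 555. -193.]
   252 215 [ 515. -242.] [ 564. -192.]
   260 47 [ 522. -234.] [ 549. -204.]
   268 33 [ 527. -222.] [ 548. -205.]
   276 37 [ 524. -213.] [ 557. -204.]
   284 63 [ 516. -229.] [ 562. -204.]
(array([373.6,  52.8,   3.3]), np.float64(-0.23), 'tooly', np.float64(7.8), 'z', array([-0.0026,  0.0014, -1.    ]), 'q', array([-0.5 ,  0.26,  1.35, -0.  ,  1.54, -0.64]), 't', 12.45)
```

The gauge is out: its top is at z ≈ 338, so the tip is at about 190 (tip = ee z − 57.8). Carrying it over the knob to the spot.

Emit:
jog_arm(
  increments=[
    [20,3,0,0,1],
    [55,8,0,0,1],
    [95,13.5,0,0,1],
    [138,19.5,0,0,1],
    [182,26,0,0,1],
    [226,32,0,0,1],
    [270,38,0,0,1],
    [308,43.5,0,0,1],
    [340,48,0,0,1],
    [362,51,0,0,1],
    [373.6,52.8,0,0,1],
    [373.6,52.8,0,0,1],
  ],
)

```text
time_s: 13.65
ee_pos: [541.3, 160.7, 246.0]
tcp_rot: [-0.001, 0.657, 0.754, -0.001]
force: [0.0, 0.5, -2.2]
grip_width: 21.9
gripper_force: 24.8
```

Emit:
jog_arm(
  increments=[
    [0,0,20,0,1],
    [0,0,60,0,1],
    [0,0,100,0,1],
    [0,0,130,0,1],
    [0,0,145,0,1],
    [0,0,150,0,1],
    [0,0,150,0,1],
    [0,0,150,0,1],
    [0,0,150,0,1],
  ],
)

```text
time_s: 14.55
ee_pos: [543.1, 159.6, 98.8]
tcp_rot: [0.001, 0.658, 0.753, 0.001]
force: [0.1, -0.0, -2.5]
grip_width: 21.8
gripper_force: 24.8
```

```bash
python3 - <<'E'
from h import *
s=readout.read_state();print('w',s['grip_width'],'ee',s['ee_pos'].round(1),'F',s['force'].round(1)); print(to([541,160.3,80],7.8,s))
out=[]
for cam in ('side','scene'):
    im,d,p=snap(cam); I=im.astype(int); r,g,b=I[...,0],I[...,1],I[...,2]
    w=p['rotation'];R=Rot.from_quat([w[1],w[2],w[3],w[0]]).as_matrix()
    c=np.array(p['camera_matrix'])@(R.T@(np.array([541,160,15])-p['origin'])); u,v=(c[:2]/c[2]).astype(int)
    out.append(cv2.resize(im[v-60:v+25,u-40:u+40,::-1],(400,425)))
    A=pts(p,d,d>0); A=A[np.linalg.norm(A[:,:2]-s['ee_pos'][:2],axis=1)<32]
    S=pts(p,d,(r>150)&(g<70)&(b<70)); S=S[(S[:,2]<20)&(S[:,1]>100)]; print(cam,'spot',len(S),S.mean(0).round(1) if len(S) else '')
    for lo in range(12,110,6):
        Q=A[(A[:,2]>=lo)&(A[:,2]<lo+6)]
        if len(Q)>2: print('  ',lo,len(Q),Q.min(0).round(1),Q.max(0).round(1))
cv2.imwrite('pics/c5.png',np.hstack(out))
E
```

```text
w 21.824574891561333 ee [543.1 159.6  98.8] F [ 0.1 -0.  -2.5]
(array([ 1. , -2.1, 18.8]), np.float64(-0.0), 'tooly', np.float64(7.8), 'z', array([ 2.6e-03,  2.0e-04, -1.0e+00]), 'q', array([ 0.16,  0.31,  1.64, -0.  ,  1.19,  0.03]), 't', 14.55)
side spot 1 [531.5 155.4   8.3]
   42 6 [540.8 153.9  43.9] [547.2 157.4  46.7]
   48 11 [538.6 152.9  48.6] [547.  158.9  53.9]
   54 10 [538.3 153.7  54.5] [547.2 161.6  58.9]
   60 10 [538.9 152.4  60.4] [547.3 156.8  65.7]
   66 12 [537.  150.7  67. ] [549.8 159.   71.9]
   72 15 [537.  151.2  72.8] [549.4 158.5  76.4]
   78 15 [537.2 150.6  78. ] [549.5 158.5  83.8]
   84 11 [537.4 149.7  84.1] [549.8 155.6  87.7]
   96 9 [524.2 138.9  98.6] [566.1 158.2 101.7]
   102 113 [519.2 131.7 102. ] [566.1 183.  108. ]
   108 124 [519.1 132.4 108. ] [566.4 174.9 113.8]
scene spot 49 [539.6 162.9   8.5]
   12 18 [511.7 136.4  12. ] [569.  186.4  13.6]
   42 3 [539.7 158.2  43.8] [541.5 162.   47.7]
   48 3 [540.4 162.4  48.4] [542.8 163.7  51.3]
   54 7 [537.2 157.7  54. ] [542.1 163.4  59.8]
   60 4 [535.8 159.9  61.5] [540.5 164.   64.6]
   66 6 [535.1 156.2  67.1] [540.5 166.4  70.9]
   96 6 [520.6 163.1  98.5] [545.2 182.6 101.9]
   102 94 [519.  142.3 102.1] [563.7 183.5 108. ]
   108 139 [519.8 142.2 108. ] [565.4 182.9 114. ]
```

View pics/c5.png

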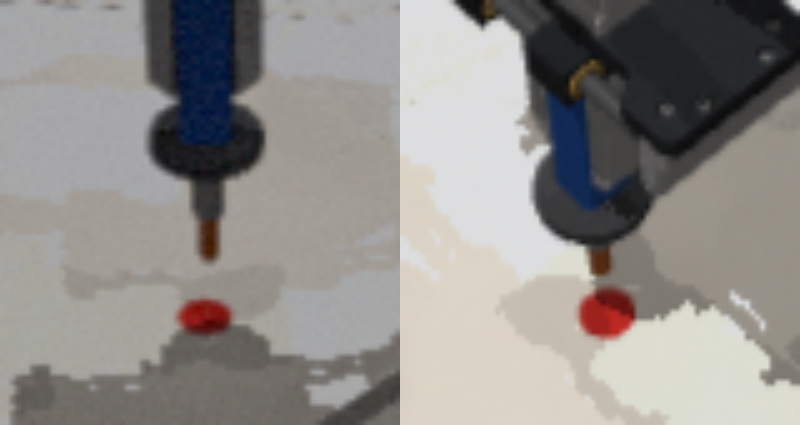

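Both views show the gauge upright with the orange tip just above the red spot, at (208,255) over (204,317) in the side crop and (600,270) over (606,313) in the scene crop. I'll correct x by −2 mm and descend slowly.

Emit:
jog_arm(
  increments=[
    [1,-2,10,0,1],
    [1,-2,20,0,1],
    [1,-2,27,0,1],
    [1,-2,30,0,1],
    [1,-2,30,0,1],
    [1,-2,30,0,1],
    [1,-2,30,0,1],
    [1,-2,30,0,1],
  ],
)

```text
time_s: 15.45
ee_pos: [540.2, 160.5, 67.7]
tcp_rot: [0.0, 0.657, 0.754, 0.0]
force: [0.2, -0.2, -2.3]
grip_width: 22.1
gripper_force: 24.8
```

```bash
python3 - <<'E'
from h import *
s=readout.read_state();print('ee',s['ee_pos'].round(1),'F',s['force'].round(1)); print(to([541,160.3,60],7.8,s))
for cam in ('side','scene'):
    im,d,p=snap(cam); I=im.astype(int); r,g,b=I[...,0],I[...,1],I[...,2]
    A=pts(p,d,d>0); A=A[np.linalg.norm(A[:,:2]-s['ee_pos'][:2],axis=1)<14]
    Q=A[(A[:,2]>14)&(A[:,2]<50)]; print(cam,len(Q),Q.min(0).round(1),Q.max(0).round(1))
    S=pts(p,d,(r>150)&(g<70)&(b<70)); S=S[(S[:,2]<20)&(S[:,1]>100)]; print('spot',len(S),cv2.minAreaRect(S[:,:2].astype(np.float32)) if len(S)>4 else '')
E
```

```text
ee [540.2 160.5  67.7] F [ 0.2 -0.2 -2.3]
(array([-0.3,  0.7,  7.8]), np.float64(-0.0), 'tooly', np.float64(7.8), 'z', array([ 8.e-04,  0.e+00, -1.e+00]), 'q', array([ 0.17,  0.34,  1.69, -0.  ,  1.11,  0.03]), 't', 15.45)
side 71 [534.1 149.   14.6] [547.  163.5  49.7]
spot 0 
scene 21 [532.6 156.7  15. ] [540.8 165.7  39.4]
spot 4
```

Not in contact yet. Going down in 1 mm steps while watching the force.

Emit:
jog_arm(
  increments=[
    [0,0.5,1,0,1],
    [0,0.5,2,0,1],
    [0,0.5,3,0,1],
    [0,0.5,4,0,1],
    [0,0.5,4,0,1],
    [0,0.5,4,0,1],
    [0,0.5,4,0,1],
    [0,0.5,4,0,1],
  ],
)

```text
time_s: 16.35
ee_pos: [540.6, 160.5, 63.6]
tcp_rot: [0.0, 0.657, 0.754, 0.0]
force: [-0.3, -0.2, 1.2]
grip_width: 22.1
gripper_force: 24.8
```

```bash
python3 -c "
from h import *
F=[]
for i in range(6):
    snap('side'); s=readout.read_state(); F.append(np.r_[s['ee_pos'],s['force']])
print(np.mean(F,0).round(2),np.std(F,0).round(2))"
```

```text
[5.4059e+02 1.6052e+02 6.3520e+01 1.7000e-01 1.8000e-01 5.3000e-01] [0.02 0.01 0.02 0.23 0.52 0.37]
```

Emit:
jog_arm(
  increments=[
    [0,0,1,0,1],
    [0,0,2,0,1],
    [0,0,2.5,0,1],
    [0,0,2.5,0,1],
    [0,0,2.5,0,1],
    [0,0,2.5,0,1],
  ],
)

```text
time_s: 17.25
ee_pos: [540.5, 160.5, 61.1]
tcp_rot: [0.0, 0.657, 0.754, 0.0]
force: [0.1, 1.2, 0.9]
grip_width: 21.8
gripper_force: 24.8
```

```bash
python3 - <<'E'
from h import *
F=[];out=[];B=[]
for i in range(10):
    im,d,p=snap('side'); s=readout.read_state(); F.append(np.r_[s['ee_pos'],s['force']])
    I=im.astype(int); b=pts(p,d,(I[...,2]>90)&(I[...,0]<80)&(I[...,2]>I[...,1]+40)); b=b[(np.linalg.norm(b[:,:2]-s['ee_pos'][:2],axis=1)<30)]; B.append(np.median(b[b[:,2]>s['ee_pos'][2]+82][:,2]))
print(np.mean(F,0).round(2),np.std(F,0).round(2),'blue top z',np.round(np.mean(B),2))
for cam in ('side','scene'):
    im,d,p=snap(cam); w=p['rotation'];R=Rot.from_quat([w[1],w[2],w[3],w[0]]).as_matrix()
    c=np.array(p['camera_matrix'])@(R.T@(np.array([541,160,15])-p['origin'])); u,v=(c[:2]/c[2]).astype(int)
    out.append(cv2.resize(im[v-60:v+25,u-40:u+40,::-1],(400,425)))
    if cam=='scene':
        q=optics.cut_out('plate',cam)[0]; P=pts(p,d,q['region']); print('plate',np.median(P,0).round(1),np.percentile(P,2,0).round(),np.percentile(P,98,0).round())
cv2.imwrite('pics/c6.png',np.hstack(out))
E
```

```text
[5.4052e+02 1.6052e+02 6.1010e+01 7.2000e-01 5.0000e-02 1.2400e+00] [0.02 0.01 0.03 0.42 0.41 0.34] blue top z 150.64
plate [497.9 200.2  13. ] [369.  49.   5.] [650. 328.  27.]
```

View pics/c6.png

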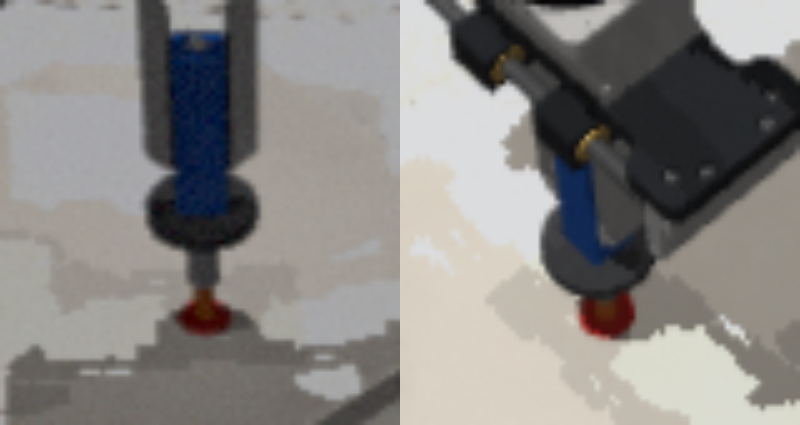

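The tip stands in the middle of the red spot at (205,305), gauge upright, and the plate hasn't moved. Compression is about 5 mm by height and 5.8 mm by force, so I'll add 0.7 mm.

Emit:
jog_arm(
  increments=[
    [0,0,0.7,0,1],
    [0,0,0.7,0,1],
    [0,0,0.7,0,1],
    [0,0,0.7,0,1],
    [0,0,0.7,0,1],
    [0,0,0.7,0,1],
  ],
)

```text
time_s: 18.5
ee_pos: [540.5, 160.5, 60.3]
tcp_rot: [0.0, 0.657, 0.754, 0.0]
force: [2.6, -0.6, 2.0]
grip_width: 22.1
gripper_force: 24.8
```

```bash
python3 - <<'E'
from h import *
F=[]
for i in range(8):
    snap('side'); s=readout.read_state(); F.append(np.r_[s['ee_pos'],s['force'],s['grip_width']])
print(np.mean(F,0).round(2))
if 60<F[-1][2]<60.8 and -0.5<np.mean(F,0)[5]<3: print(job.close_job())
E
```

```text
[5.4046e+02 1.6051e+02 6.0270e+01 1.2000e+00 2.4000e-01 1.4400e+00
 2.2040e+01]
the job is handed in; nothing more can be done
None
```

I handed in the job at about 19 s: the clamp is turned about 1.46 rad, and the gauge is out of the stand, held upright with its tip on the red spot and pressed in about 5.5 to 6 mm (roughly 3.7 N).

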